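# Rake brass rods into the grooves of a tray

## Robot

A 7-joint arm with a two-finger parallel gripper is mounted at the origin on the work surface; the furniture and walls round the work are solid. World frame = base frame: x ahead of the robot, y to its left, z up, the work surface at z = 0. Lengths are in m, angles in rad, forces in N, time in s.
With the tool pointing down it reaches from about 0.4 to 0.875 m from the base axis. Payload 19.3 kg.
Tool frame: the origin (TCP) lies at the very end of the fingers, on their centre line; the grasp point (between the pads) lies 19 mm behind it; z points along the fingers, y is the line along which they close (so a half turn about z gives the same grasp; the last joint's range is limited). The gripper opens to 85 mm and grips with 20 to 120 N. Pads are 22 mm wide; open, the fingers measure 114 mm over their backs; the gripper's body (76 mm by 85 mm) begins 54 mm behind the grasp point. The pads swing forward as they close: fully open they stand 13 mm farther back than shut.
Start: joints at [1.034, 0.521, -0.036, 1.599, 0.021, 1.021, -0.113], TCP at [0.281, -0.558, 0.231] pointing down, gripper open.
Joint ranges: [-2.91, 2.91], [-0.3, 2.13], [-1.5, 1.42], [0.17, 2.43], [-1.26, 4.41], [0.16, 1.93], [-2.52, 2.52]. Speed limits (rad/s): [1.89, 1.89, 2.39, 2.39, 3.01, 3.01, 3.01].

## Interface

Orientations are given as [roll, pitch, yaw] about the fixed x, y, z axes, in that order (R = Rz(yaw) Ry(pitch) Rx(roll)).
In Python, from workcell import bot gives the robot as it stands. The module is installed in compiled form; this text tells all that it offers.
- The arm moves only by the tool apply_moves, never from a script. Its arguments are lists of equal length, an entry for each row: "claw": the finger opening in m, from 0 to 0.0854; "xyz": the shift along the tool's x, y, z in m, a list of three; "twist": the turn, a rotation vector about the tool's x, y, z in rad, a list of three. A call has 1 to 20 rows; each row shifts and turns the commanded pose from where the row before left it, along the tool's axes as they then stand; what a row does not reach is not made up. A row lasts 1/10 s, in which the tool goes at most 50 mm and 8.59 degrees, less where a joint would pass 70% of its speed; a pose out of reach is approached as far as the arm can. A call with a gripper value outside its range is refused whole. The fingers move at their own pace and stop on an object; "force" is the grip in N (left out, the last holds). Time passes only in rows, so rows that do not move let the fingers close. It gives the time, the measured TCP pose, the force, the opening and the grip force at its end, in the units of the state.
- bot.observe(): the state, without advancing time (a new reading comes with each control period).
- bot.grab_frame(name): name is "scene" or "side" or "wrist"; returns a dict with "img" (480x640x3 uint8, red, green, blue), "vfov" (degrees; the focal length in pixels is half the picture's height over the tangent of half this angle, whatever the lens; pixels are square), "cx", "cy" (the principal point, pixels), "view" (4x4, takes a point from world to camera coordinates). Camera axes: x right, y up, looking along -z (the intrinsics and any distortion apply to the point x, -y, -z); pixel columns grow to the right and rows downward; lengths in m; the calibration is good to about 2 mm. The wrist camera is an equidistant fisheye: a pixel r from the principal point sees the ray r / f radians off the axis. A picture is of the moment at which its call begins. There is no depth.
- bot.job_done(): hands the job in; it is judged then, once.
Trained networks look in the newest picture that a camera, given by its name, has taken for a name from the list of things; names that differ only in an ending like _2 or _b are one class to them, and where a whole thing is asked for, a point or a joint stands for the part that bears it (a point fixed in the world has none). Each returns a list of dicts, best first, with "score" (0 to 1); they miss things now and then, are a little off and sometimes report something else, mostly with a low value. They report only what shows in the picture. A call takes as long as a camera call.
- bot.find_in(camera, query): "position" ([x, y, z] in m, in world coordinates, good to about 4 mm: the middle of the surface that is visible of it).
The state is a dict: "clock": time; "qpos": joint angles; "qd": joint speeds; "joint_efforts": joint torques, N m; "position": TCP position; "tool_rot": TCP orientation; "force": force on the tool from outside, world axes, zero at the start; "moment": the same for the moment, N m; "grip_width": finger opening in m; "finger_force": force on a finger pad.
Only numpy, scipy, OpenCV 4.12 (cv2) and the standard library are available. Lean on these libraries where they do the work, as an engineer would, in place of code of your own. Each camera call takes 0.05 s, during which the arm holds its last target. There are 200 camera calls.

## Task

Take the rake by its grip block, set its tines down in the grooves at the blue end of the tray, well centred so that each rod's groove runs between tines, and comb it along to just short of the grey end wall, keeping the tines lightly but steadily bearing on the bed all the way and never pressing or shoving hard, so that all three brass rods come to lie straight down in their grooves. Then stand the rake back on its slab and let go. Do not touch the rods with the fingers and leave the other things alone.

Things in the scene. Friction and masses are not known exactly. Their poses are not given: they have to be found in the camera images.
- tray: Wooden tray, 250 long (its x) x 150 wide (its y), fixed; origin at the centre of its underside, on the table, z up. It holds a rigid grey bed with seven V-grooves along x, 12 apart, 224 long (bottoms at y = -36, -24, -12, 0, 12, 24, 36, nominally z = 30), ridges 6 high (z = 36), flanks at 45 degrees. Low walls round the bed: inner faces x = +-112, y = +-59, top z = 43; the one at -x is blue, at +x grey.
- bed_start (a point): Point on the nominal bottom of the tray's middle groove (tray y = 0, z = 30) at tray x = -86, by the blue end wall, where the bed is empty (tray x from -112 to about -60): the rake's middle fits here. The bed has settled out of level: it slopes along x by up to 0.028 rad either way about its middle (2.5 up or down near the ends), not measured: to be felt; its rubber mounts give about 1 mm per 14 N.
- bed_finish (a point): Ends the stroke. Point on the nominal bottom of the tray's middle groove (tray y = 0, z = 30) at tray x = +62, near the grey end wall for the rake's middle. On every ridge stands a thin steel guide fin, 2 thick, 8 long (tray x -37 to -29), top z = 46: the gaps of 10 between the fins hold the rods' heads sideways and let the tines pass. The rods' tails start 2 to 5 short of the grey wall.
- rake: Rake: dark wooden bar 44 (x) x 90 (y) x 10 (z 26 to 36) with eight round-tipped steel tines under it, 5 thick, 26 long, in two rows at x = +-15, y = -36, -12, 12, 36, so they run in every second groove. Origin at the centre of the tine tips, z up; same either way round. 220 g. Stands on its tines on the slab. Fully down in the grooves, the tips are about 1 over the groove bottoms.
- rake_grip (a point): Middle of the rake's pale upright wooden grip block, 64 above the tine tips. The block is 26 (rake x) x 44 (rake y), from 36 to 88 above the tips, free on all sides; best gripped from above, fingers on the two faces that look along rake x (the combing direction).
- slab: Flat wooden slab, 240 (its x) x 132 (its y, corners cut) x 18 high, fixed on the table; origin at the centre of its underside. The rake's parking place.
- rod_0: Loose round-ended brass rod, 8 thick, 150 long, 60 g; origin on its axis, 4 from its head end, x along the rod to its tail. Its head stands between two guide fins over the groove at tray y = -24 (about tray x = -36); at the start the rest of it lies askew over the ridges, 8 to 11 degrees towards tray +y. Belongs down in that groove, its axis then about 6 above the groove bottom (on the ridges about 10).
- tail_0 (a point): Point on the axis of rod_0, 4 from its tail end (142 from rod_0's origin).
- rod_1: Loose round-ended brass rod, 8 thick, 150 long, 60 g; origin on its axis, 4 from its head end, x along the rod to its tail. Its head stands between two guide fins over the groove at tray y = 0 (about tray x = -36); at the start the rest of it lies askew over the ridges, 8 to 11 degrees towards tray +y. Belongs down in that groove, its axis then about 6 above the groove bottom (on the ridges about 10).
- tail_1 (a point): Point on the axis of rod_1, 4 from its tail end (142 from rod_1's origin).
- rod_2: Loose round-ended brass rod, 8 thick, 150 long, 60 g; origin on its axis, 4 from its head end, x along the rod to its tail. Its head stands between two guide fins over the groove at tray y = 24 (about tray x = -36); at the start the rest of it lies askew over the ridges, 8 to 11 degrees towards tray +y. Belongs down in that groove, its axis then about 6 above the groove bottom (on the ridges about 10).
- tail_2 (a point): Point on the axis of rod_2, 4 from its tail end (142 from rod_2's origin).
- packet: Bystander: small striped packet, 22x52x24; origin at the centre of its underside. Lies loose on the table; leave it alone.
- tape: Bystander: roll of masking tape lying flat, 54x54x19; origin at the centre of its underside. Lies loose on the table; leave it alone.
- marker: Bystander: grey marker pen with a black cap, 18x125x17; origin at the centre of its underside. Lies loose on the table; leave it alone.
- pebble: Bystander: flat grey pebble, 43x55x11; origin at the centre of its underside. Lies loose on the table; leave it alone.

How it is judged:
By the outcome, as a careful person would: the job done as asked, in the order asked, and still so for the second after the job is handed in, with the robot touching nothing.
It also fails if it takes over 72 s, if anything falls off the work surface, if the arm or the gripper's body presses on something with over 40 N, if the wrist force passes 120 N, or if a joint passes its speed limit or range.

## Working session

There is one attempt and no reset: what is moved stays moved. The work goes in short steps, Python scripts to look and compute and a tool call to move; the robot and the scene stay as the last step left them, time stands still between calls to the robot, and variables do not carry over. Pictures are saved under pics/ and viewed, at most 10 in all, crops included, and the job is handed in when it is done.

Besides the shell and the picture viewer there is one more tool, called after ">>>" as a command line: name --argument value ..., lists and objects as JSON in quotes. apply_moves: Moves the arm, as the interface text tells. Its arguments: {"type":"object","properties":{"claw":{"type":"array"},"xyz":{"type":"array"},"twist":{"type":"array"},"force":{"type":"number"}},"required":["claw","xyz","twist"]}

```bash
mkdir -p pics; cat > h.py <<'E'
import numpy as np, cv2
from workcell import bot
def proj(f,P):
    P=np.atleast_2d(P); V=np.array(f["view"]); c=P@V[:3,:3].T+V[:3,3]
    fl=240/np.tan(np.radians(f["vfov"])/2); x,y,z=c[:,0],-c[:,1],-c[:,2]
    return np.c_[f["cx"]+fl*x/z, f["cy"]+fl*y/z]
def backproj(f,uv,h):
    V=np.array(f["view"]); fl=240/np.tan(np.radians(f["vfov"])/2)
    uv=np.atleast_2d(uv); d=np.c_[(uv[:,0]-f["cx"])/fl,-(uv[:,1]-f["cy"])/fl,-np.ones(len(uv))]
    o=-V[:3,:3].T@V[:3,3]; d=d@V[:3,:3]; return o+d*((h-o[2])/d[:,2])[:,None]
def projw(f,P):
    P=np.atleast_2d(P); V=np.array(f["view"]); c=P@V[:3,:3].T+V[:3,3]
    fl=240/np.tan(np.radians(f["vfov"])/2); x,y,z=c[:,0],-c[:,1],-c[:,2]
    r=np.hypot(x,y); t=np.arctan2(r,z); return np.c_[f["cx"]+fl*t*x/r, f["cy"]+fl*t*y/r]
def backw(f,uv,h):
    V=np.array(f["view"]); fl=240/np.tan(np.radians(f["vfov"])/2)
    uv=np.atleast_2d(uv).astype(float); a=uv-[f["cx"],f["cy"]]; r=np.hypot(a[:,0],a[:,1])+1e-9; t=r/fl
    d=np.c_[np.sin(t)*a[:,0]/r,-np.sin(t)*a[:,1]/r,-np.cos(t)]
    o=-V[:3,:3].T@V[:3,3]; d=d@V[:3,:3]; return o+d*((h-o[2])/d[:,2])[:,None]
def save(f,n): cv2.imwrite("pics/"+n,f["img"][:,:,::-1])
E
python3 - <<'E'
from h import *
s=bot.observe(); print(s)
for c in ["scene","side"]:
    f=bot.grab_frame(c); save(f,c+"0.png"); V=np.array(f["view"]); print(c,f["vfov"],f["cx"],f["cy"],(-V[:3,:3].T@V[:3,3]).round(3))
    for q in ["tray","rake","rake_grip","slab","rod_0","tail_0","packet","tape","marker","pebble"]:
        print(c,q,[(np.round(r["position"],3).tolist(),round(r["score"],2)) for r in bot.find_in(c,q)[:4]])
E
```

```text
{'clock': 0.0, 'qpos': array([ 1.03378538,  0.52202393, -0.0363445 ,  1.6000044 ,  0.02115858,
        1.02106853, -0.11278618]), 'qd': array([ 2.68215114e-03, -4.54141388e-04, -6.75669031e-05,  4.39547963e-04,
        8.68798691e-05, -1.62353036e-03,  6.87998922e-04]), 'joint_efforts': array([-3.01493848e-03, -9.27135587e+01,  1.97840519e+00, -3.69940174e+01,
        1.76974945e-02,  8.25312920e-03, -4.16016746e-05]), 'position': array([ 0.28111341, -0.55784089,  0.23072063]), 'tool_rot': array([-3.14047162e+00,  3.52049643e-05,  4.66807923e-01]), 'force': array([-0.41571512,  0.80929629, -0.23724856]), 'moment': array([ 0.00428298, -0.0351608 ,  0.00941512]), 'finger_force': 0.0, 'grip_width': 0.08532750832420294}
scene 55.21618783517168 315.62610109892853 241.94120786773692 [ 0.507 -0.687  0.532]
scene tray [([0.417, 0.147, 0.032], 0.8)]
scene rake [([0.431, -0.186, 0.055], 0.83), ([0.419, 0.144, 0.033], 0.37)]
scene rake_grip [([0.426, -0.178, 0.049], 0.79)]
scene slab [([0.425, -0.258, 0.018], 0.72)]
scene rod_0 [([0.389, 0.222, 0.045], 0.61), ([0.411, 0.222, 0.043], 0.46), ([0.
[... 260 characters left out ...]
6, 0.147, 0.033], 0.31)]
scene marker [([0.42, 0.147, 0.032], 0.68), ([0.281, 0.226, 0.018], 0.49)]
scene pebble [([0.279, -0.259, 0.013], 0.63)]
side 44.93046838400499 323.548105032428 243.34915928453447 [-0.282  0.514  0.853]
side tray []
side rake [([0.417, -0.164, 0.06], 0.75), ([0.39, 0.205, 0.033], 0.31)]
side rake_grip [([0.417, -0.163, 0.057], 0.94)]
side slab [([0.405, -0.184, 0.016], 0.82)]
side rod_0 [([0.379, 0.239, 0.043], 0.88), ([0.405, 0.237, 0.047], 0.79), ([0.425, 0.229, 0.047], 0.55)]
side tail_0 [([0.427, 0.233, 0.046], 0.88), ([0.407, 0.236, 0.041], 0.78), ([0.38, 0.241, 0.046], 0.53)]
side packet []
side tape [([0.445, 0.007, 0.014], 0.74)]
side marker []
side pebble []
```

View pics/scene0.png

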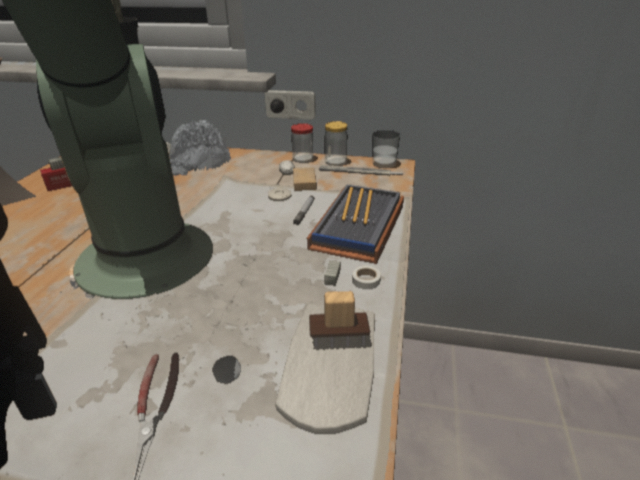

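View pics/side0.png

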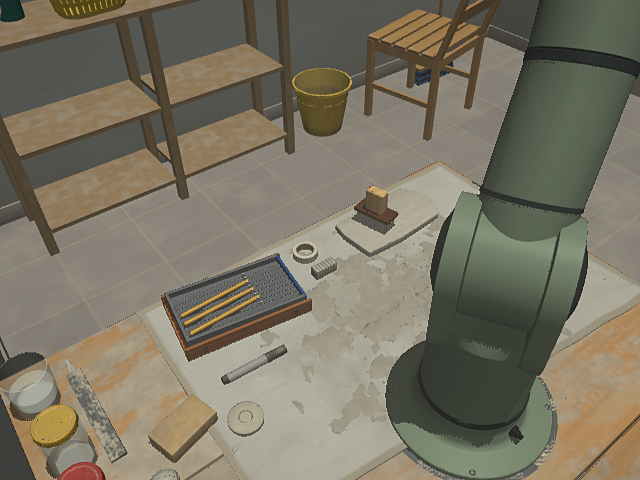

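The scene view shows the rake on the slab at about px (340,318). The tray's blue end faces the robot-right side (345,250), and the three rods run to the tails near (360,190). The side view agrees. I'll move over the rake next.

>>> apply_moves --claw '[0.085,0.085,0.085,0.085,0.085,0.085,0.085,0.085,0.085,0.085,0.085,0.085,0.085,0.085,0.085,0.085,0.085,0.085,0.085,0.085]' --xyz '[[0.0186,-0.0176,0],[0.0186,-0.0176,0],[0.0186,-0.0176,0],[0.0186,-0.0176,0],[0.0186,-0.0176,0],[0.0186,-0.0176,0],[0.0186,-0.0176,0],[0.0186,-0.0176,0],[0.0186,-0.0176,0],[0.0186,-0.0176,0],[0.0186,-0.0176,0],[0.0186,-0.0176,0],[0.0186,-0.0176,0],[0.0186,-0.0176,0],[0.0186,-0.0176,0],[0.0186,-0.0176,0],[0,0,0],[0,0,0],[0,0,0],[0,0,0]]' --twist '[[0,0,0],[0,0,0],[0,0,0],[0,0,0],[0,0,0],[0,0,0],[0,0,0],[0,0,0],[0,0,0],[0,0,0],[0,0,0],[0,0,0],[0,0,0],[0,0,0],[0,0,0],[0,0,0],[0,0,0.117],[0,0,0.117],[0,0,0.117],[0,0,0.117]]'

```text
clock: 3.1
position: [0.4204, -0.1727, 0.2314]
tool_rot: [3.142, -0.0, -0.006]
force: [-0.6, 0.1, 0.4]
grip_width: 0.0852
finger_force: 0.0
```

```bash
python3 - <<'E'
from h import *
s=bot.observe(); print(s["clock"],s["position"],s["tool_rot"],s["force"])
f=bot.grab_frame("wrist"); save(f,"w1.png"); print(f["vfov"],f["cx"],f["cy"],np.array(f["view"]).round(3).tolist())
for q in ["rake","rake_grip","tray","tail_0","rod_0"]:
    print(q,[(np.round(r["position"],3).tolist(),round(r["score"],2)) for r in bot.find_in("wrist",q)[:4]])
E
```

```text
3.1 [ 0.4203639  -0.172725    0.23141098] [ 3.14154593e+00 -2.63388444e-04 -6.03158944e-03] [-0.58253172  0.11575418  0.41895039]
65.70646984690485 316.2562163557611 247.00438457850623 [[-0.005, -1.0, -0.0, -0.17], [0.959, -0.005, -0.282, -0.367], [0.282, -0.002, 0.959, -0.498], [0.0, 0.0, 0.0, 1.0]]
rake [([0.439, -0.171, 0.054], 0.95), ([0.28, 0.227, 0.019], 0.63)]
rake_grip [([0.44, -0.174, 0.053], 0.7)]
tray [([0.411, 0.128, 0.032], 0.96)]
tail_0 [([0.406, 0.182, 0.039], 0.75), ([0.431, 0.176, 0.04], 0.57)]
rod_0 [([0.384, 0.19, 0.043], 0.8), ([0.41, 0.184, 0.042], 0.51), ([0.432, 0.177, 0.04], 0.47), ([0.439, -0.175, 0.051], 0.32)]
```

View pics/w1.png

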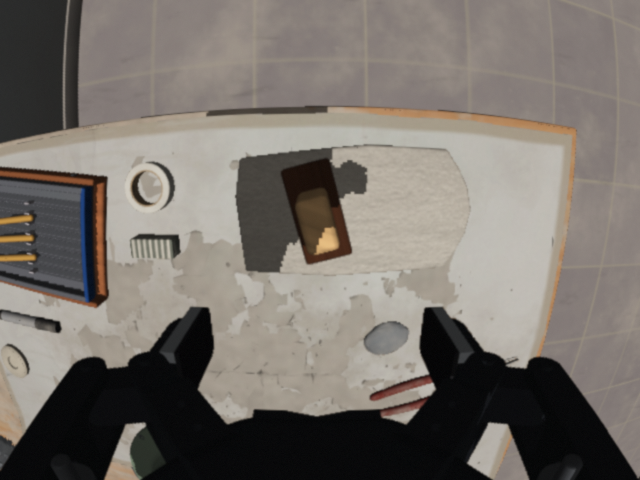

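The wrist view shows the rake bar with corners near (281,172), (328,160), (352,253) and (306,264). It is yawed about 14°, and the tray's blue end is at left, x≈85–105.

```bash
python3 - <<'E'
from h import *
f=bot.grab_frame("wrist"); I=f["img"].astype(int)
# dark brown bar mask + grip
roi=np.zeros(I.shape[:2],bool); roi[150:275,270:362]=1
hsv=cv2.cvtColor(f["img"],cv2.COLOR_RGB2HSV)
m=(roi&(hsv[...,1]>90)).astype(np.uint8)
n,l,st,_=cv2.connectedComponentsWithStats(m); k=1+st[1:,4].argmax(); m=(l==k).astype(np.uint8)
c=max(cv2.findContours(m,0,1)[0],key=cv2.contourArea)
b=cv2.boxPoints(cv2.minAreaRect(c)); print("box",b.round(0).tolist(),m.sum())
for name,px,h in [("bar",[[281,172],[328,160],[352,253],[306,264]],.054),("box",b,.054)]:
    P=backw(f,px,h)[:,:2]; print(name,P.round(4).tolist(),P.mean(0).round(4))
    for i in range(4):
        d=P[(i+1)%4]-P[i]; print(np.hypot(*d).round(4),np.degrees(np.arctan2(d[1],d[0])).round(1))
# pale grip top
crop=cv2.resize(f["img"][140:290,250:400],(600,600),interpolation=cv2.INTER_CUBIC); cv2.imwrite("pics/w1c.png",np.clip(crop.astype(int)*1.6,0,255).astype(np.uint8)[:,:,::-1])
E
```

```text
box [[281.0, 170.0], [328.0, 158.0], [352.0, 253.0], [304.0, 264.0]] 4642
bar [[0.4649, -0.1416], [0.4752, -0.182], [0.392, -0.2046], [0.3814, -0.1629]] [ 0.4284 -0.1728]
0.0417 -75.7
0.0862 -164.8
0.043 104.3
0.0861 14.3
box [[0.467, -0.1413], [0.4772, -0.1821], [0.3925, -0.2044], [0.381, -0.1614]] [ 0.4294 -0.1723]
0.0421 -75.9
0.0876 -165.3
0.0446 104.9
0.0883 13.1
```

View pics/w1c.png

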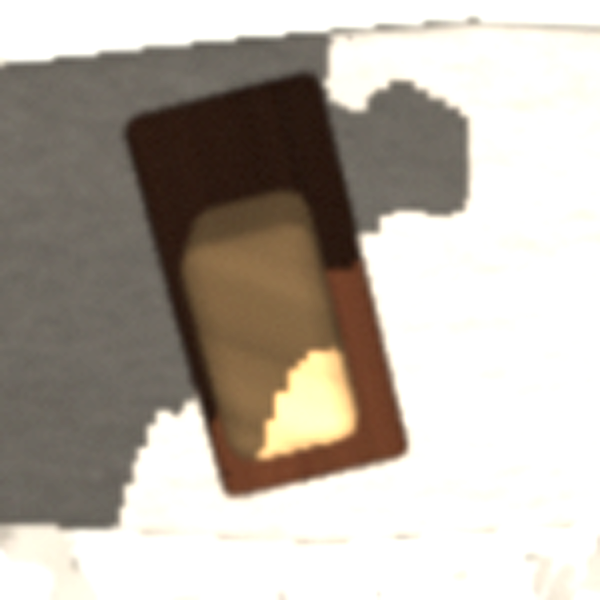

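>>> apply_moves --claw '[0.085,0.085,0.085,0.085,0.085,0.085,0.085,0.085,0.085,0.085,0.085,0.085,0.085,0.085]' --xyz '[[0.0086,0,0],[0,0,0],[0,0,0],[0,0,0.02],[0,0,0.02],[0,0,0.02],[0,0,0.02],[0,0,0.02],[0,0,0.02],[0,0,0.016],[0,0,0.016],[0,0,0.01],[0,0,0.006],[0,0,0]]' --twist '[[0,0,0],[0,0,-0.128],[0,0,-0.128],[0,0,0],[0,0,0],[0,0,0],[0,0,0],[0,0,0],[0,0,0],[0,0,0],[0,0,0],[0,0,0],[0,0,0],[0,0,0]]'

```text
clock: 4.85
position: [0.4289, -0.1726, 0.0629]
tool_rot: [-3.141, 0.001, 0.255]
force: [0.2, 0.0, -0.1]
grip_width: 0.0851
finger_force: 0.0
```

>>> apply_moves --claw '[0.06,0.045,0.035,0.025,0.02,0.02,0.02,0.02]' --xyz '[[0,0,0],[0,0,0],[0,0,0],[0,0,0],[0,0,0],[0,0,0],[0,0,0],[0,0,0]]' --twist '[[0,0,0],[0,0,0],[0,0,0],[0,0,0],[0,0,0],[0,0,0],[0,0,0],[0,0,0]]' --force 70

```text
clock: 5.65
position: [0.4291, -0.1728, 0.0636]
tool_rot: [3.141, -0.001, 0.255]
force: [-0.3, 0.4, 6.3]
grip_width: 0.0252
finger_force: 68.1
```

>>> apply_moves --claw '[0.02,0.02,0.02,0.02,0.02,0.02,0.02,0.02,0.02,0.02,0.02,0.02,0.02,0.02,0.02,0.02,0.02,0.02,0.02]' --xyz '[[0,0,-0.005],[0,0,-0.015],[0,0,-0.02],[0,0,-0.022],[0,0,-0.022],[0,0,-0.022],[0.0053,-0.025,0],[0.0053,-0.025,0],[0.0053,-0.025,0],[0.0053,-0.025,0],[0.0053,-0.025,0],[0.0053,-0.025,0],[0.0053,-0.025,0],[0.0053,-0.025,0],[0,0,0],[0,0,0],[0,0,0],[0,0,0],[0,0,0]]' --twist '[[0,0,0],[0,0,0],[0,0,0],[0,0,0],[0,0,0],[0,0,0],[0,0,0],[0,0,0],[0,0,0],[0,0,0],[0,0,0],[0,0,0],[0,0,0],[0,0,0],[0,0,0.085],[0,0,0.085],[0,0,0.085],[0,0,0],[0,0,0]]'

```text
clock: 7.55
position: [0.4194, 0.0315, 0.1695]
tool_rot: [3.142, -0.0, 0.003]
force: [-0.2, -0.2, -2.3]
grip_width: 0.0253
finger_force: 69.2
```

```bash
python3 - <<'E'
from h import *
s=bot.observe(); print(s["clock"],s["position"],s["tool_rot"],s["force"],s["moment"])
f=bot.grab_frame("wrist"); save(f,"w2.png")
for q in ["rake","tray","tail_0","rod_0"]:
    print(q,[(np.round(r["position"],3).tolist(),round(r["score"],2)) for r in bot.find_in("wrist",q)[:4]])
import pickle; pickle.dump(f,open("w2.pkl","wb"))
E
```

```text
7.55 [0.41940044 0.03151574 0.16946447] [ 3.14152667e+00 -1.32406107e-05  2.57698112e-03] [-0.17009977 -0.21139772 -2.33893888] [ 0.02743756 -0.01869591 -0.02164555]
rake [([0.442, 0.029, 0.196], 0.76)]
tray [([0.418, 0.163, 0.034], 0.95)]
tail_0 [([0.429, 0.21, 0.042], 0.76), ([0.407, 0.216, 0.037], 0.64), ([0.383, 0.218, 0.044], 0.6), ([0.457, -0.005, 0.017], 0.58)]
rod_0 [([0.414, 0.21, 0.043], 0.96), ([0.383, 0.224, 0.042], 0.67), ([0.43, 0.212, 0.043], 0.57), ([0.423, 0.16, 0.032], 0.45)]
```

View pics/w2.png

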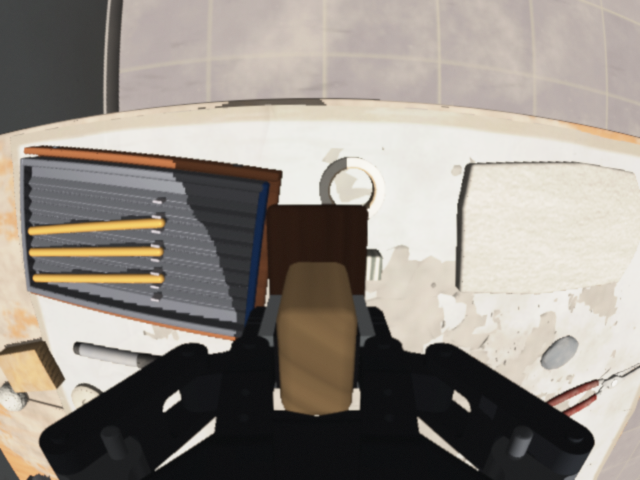

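The tray fills the left of the wrist view, with the blue wall at (255–268,185–335) and the rod heads at about (157,222), (157,252) and (157,280). The fins sit beside the heads. I'll enlarge that area to fit the tray's pose.

```bash
python3 - <<'E'
from h import *
import pickle; f=pickle.load(open("w2.pkl","rb"))
c=cv2.resize(f["img"][140:345,10:290],(784,574),interpolation=cv2.INTER_CUBIC); c=np.clip(c.astype(int)*1.5,0,255).astype(np.uint8)
cv2.imwrite("pics/w2c.png",c[:,:,::-1])
E
```

```text
(no output)
```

View pics/w2c.png

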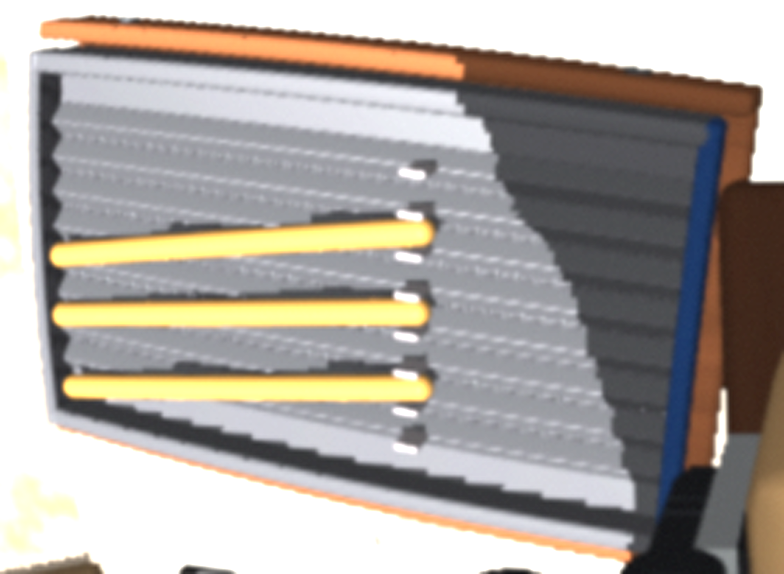

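```bash
cat >> h.py <<'E'
def fit(f,fins,blue,grey,mode="w"):
    from scipy.optimize import least_squares
    B=backw if mode=="w" else backproj
    F=B(f,fins,.046)[:,:2]; bl=B(f,blue,.043)[:,:2]; gr=B(f,grey,.043)[:,:2]
    fy=np.arange(-42,43,12)*1e-3
    def R(p):
        u=np.array([np.cos(p[2]),np.sin(p[2])]); v=np.array([-u[1],u[0]])
        loc=lambda P:np.c_[(P-p[:2])@u,(P-p[:2])@v]
        a=loc(F); return np.r_[a[:,0]+.033,a[:,1]-fy,loc(bl)[:,0]+.112,loc(gr)[:,0]-.112]*1e3
    r=least_squares(R,[.415,.15,1.57],loss="soft_l1"); return r.x,R(r.x)
E
python3 - <<'E'
from h import *
import pickle; f=pickle.load(open("w2.pkl","rb"))
k=lambda L:np.array(L)/2.8+[10,140]-0.2
fins=k([(412,173),(408,214),(408,257),(407,296),(405,337),(405,374),(404,411),(405,447)])
blue=k([(709,125),(700,200),(684,320),(661,500)]); grey=k([(41,80),(41,200),(46,300),(54,400)])
p,r=fit(f,fins,blue,grey); print(p.round(4),np.degrees(p[2]).round(2),r.round(1))
u=np.array([np.cos(p[2]),np.sin(p[2])])
print("start",(p[:2]-.086*u).round(4),"finish",(p[:2]+.062*u).round(4))
# rake bar centre in hand: far edge of bar top px (267,206)-(368,206) at z = TCP-.0456+.036
s=bot.observe(); z=s["position"][2]-.0456+.036
P=backw(f,[[267,207],[368,206],[267,262],[367,262]],z); print(P.round(4),s["position"])
E
```

```text
[0.4129 0.1942 1.3987] 80.14 [ 0.6  0.9  0.1 -0.2 -0.1 -0.4 -0.3 -0.7  0.1 -0.1  0.3 -0.2  0.4 -0.1
 -0.1 -0.3 -1.3 -1.8 -2.  -1.7  2.2  2.   1.8  2.4]
start [0.3982 0.1095] finish [0.4236 0.2553]
[[0.4635 0.0529 0.1597]
 [0.464  0.0106 0.1597]
 [0.4392 0.0537 0.1597]
 [0.4393 0.01   0.1597]] [0.41951647 0.03137023 0.16933171]
```

```bash
python3 - <<'E'
from h import *
p=np.array([.4129,.1942,1.3987]); u=np.array([np.cos(p[2]),np.sin(p[2])]); v=np.array([-u[1],u[0]])
T=lambda x,y,z: np.r_[p[:2]+x*u+y*v,z]
L=[T(sx*.125,sy*.075,0.02) for sx,sy in [(-1,-1),(-1,1),(1,1),(1,-1)]]+[T(-.033,-.042+.012*i,.046) for i in range(8)]
W=[T(sx*.112,sy*.059,.043) for sx,sy in [(-1,-1),(-1,1),(1,1),(1,-1)]]
out=[]
for c in ["side","scene"]:
    f=bot.grab_frame(c); I=f["img"].copy(); q=proj(f,W); 
    x0,y0=(150,240) if c=="side" else (300,175); w,h=(176,130) if c=="side" else (120,89)
    k=4.5 if c=="side" else 6.6
    C=cv2.resize(I[y0:y0+h,x0:x0+w],None,fx=k,fy=k,interpolation=cv2.INTER_CUBIC)[:585]
    C=np.clip(C*1.4,0,255).astype(np.uint8)
    cv2.polylines(C,[np.int32((q-[x0,y0]+.5)*k)],True,(255,0,0),1)
    for a in proj(f,L[4:]): cv2.circle(C,tuple(np.int32((a-[x0,y0]+.5)*k)),3,(0,255,0),1)
    out.append(cv2.resize(C,(400,300)) if 0 else C[:,:792])
    print(c,C.shape)
cv2.imwrite("pics/side_ov.png",out[0][:,:,::-1]); cv2.imwrite("pics/scene_ov.png",out[1][:,:,::-1])
E
```

```text
side (585, 792, 3)
scene (585, 792, 3)
```

View pics/side_ov.png

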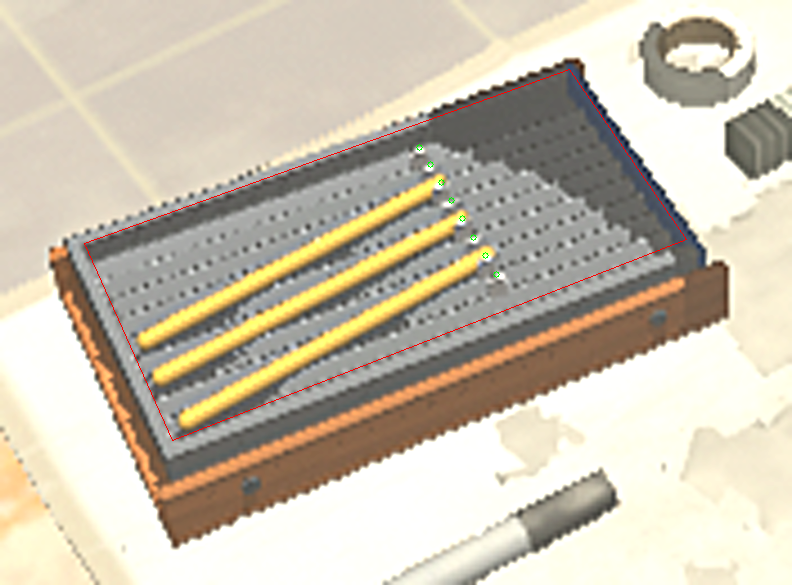

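The overlay matches the walls and fins well, so the tray fit is good. I'll move the rake above bed_start.

>>> apply_moves --claw '[0.02,0.02,0.02,0.02,0.02,0.02,0.02,0.02,0.02,0.02,0.02,0.02,0.02,0.02]' --xyz '[[-0.003,-0.0111,0],[-0.003,-0.0111,0],[-0.003,-0.0111,0],[-0.003,-0.0111,0],[-0.003,-0.0111,0],[-0.003,-0.0111,0],[-0.003,-0.0111,0],[0,0,0],[0,0,0],[0,0,0.02],[0,0,0.02],[0,0,0.02],[0,0,0.009],[0,0,0]]' --twist '[[0,0,0],[0,0,0],[0,0,0],[0,0,0],[0,0,0],[0,0,0],[0,0,0],[0,0,0.087],[0,0,0.087],[0,0,0],[0,0,0],[0,0,0],[0,0,0],[0,0,0]]'

```text
clock: 9.3
position: [0.3979, 0.1095, 0.0996]
tool_rot: [3.141, 0.002, -0.174]
force: [0.1, -0.1, -2.3]
grip_width: 0.0255
finger_force: 69.3
```

```bash
python3 - <<'E'
from h import *
s=bot.observe(); print(s["clock"],s["position"],s["tool_rot"],s["force"],s["moment"])
f=bot.grab_frame("wrist"); import pickle; pickle.dump(f,open("w3.pkl","wb"))
p=np.array([.4129,.1942,1.3987]); u=np.array([np.cos(p[2]),np.sin(p[2])]); v=np.array([-u[1],u[0]])
T=lambda x,y,z: np.r_[p[:2]+x*u+y*v,z]
F=projw(f,[T(-.033,-.042+.012*i,.046) for i in range(8)]); W=projw(f,[T(x,-.059,.043) for x in np.linspace(-.112,.112,8)]); print(F.round(0).tolist())
x0,y0=40,140;k=2.6
C=cv2.resize(f["img"][y0:y0+230,x0:x0+305],None,fx=k,fy=k,interpolation=cv2.INTER_CUBIC)
C=np.clip(C*1.5,0,255).astype(np.uint8)
for a in F: cv2.circle(C,tuple(np.int32((a-[x0,y0]+.5)*k)),2,(0,255,0),1)
cv2.polylines(C,[np.int32((W-[x0,y0]+.5)*k)],False,(255,0,0),1)
cv2.imwrite("pics/w3.png",C[:,:,::-1])
E
```

```text
9.3 [0.39789287 0.10952607 0.09961303] [ 3.14072676e+00  1.66572274e-03 -1.73505339e-01] [ 0.09652022 -0.09741002 -2.34882431] [-0.01493299 -0.05323525 -0.04198951]
[[220.0, 196.0], [221.0, 218.0], [222.0, 239.0], [224.0, 259.0], [226.0, 279.0], [227.0, 298.0], [229.0, 316.0], [231.0, 333.0]]
```

View pics/w3.png

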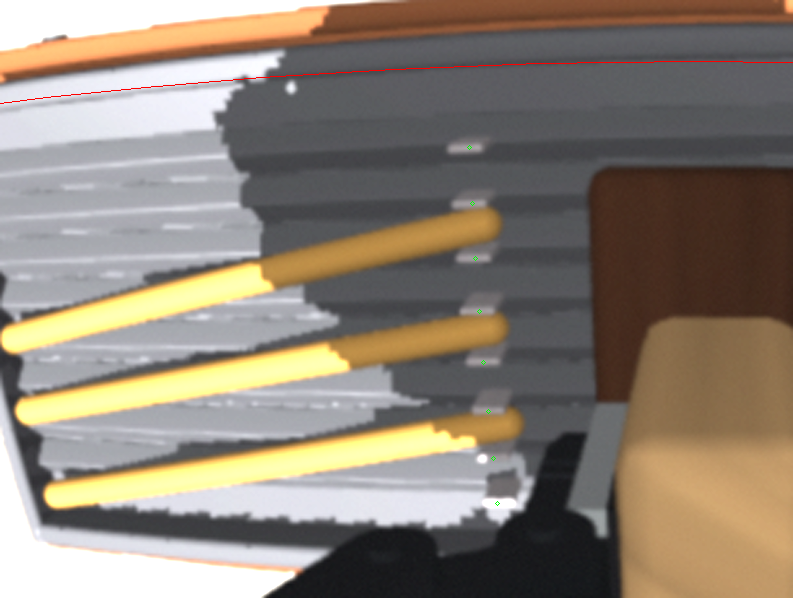

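The predicted fin positions land on the fins. Next I check the rake's lateral offset from its bar edge at crop row ≈168.

```bash
python3 - <<'E'
from h import *
import pickle; f=pickle.load(open("w3.pkl","rb")); g=f["img"].astype(int)
p=np.array([.4129,.1942,1.3987]); u=np.array([np.cos(p[2]),np.sin(p[2])]); v=np.array([-u[1],u[0]])
E=[]
for c in range(280,355,8):
    col=g[190:220,c].sum(1).astype(float); red=(g[190:220,c,0]-g[190:220,c,2])
    k=np.argmax(red>12); E.append((c,190+k-.5))
P=backw(f,E,.090)[:,:2]-p[:2]; print(E); print(np.c_[P@u,P@v].round(4).tolist())
s=bot.observe(); d=s["position"][:2]-p[:2]; print("tcp tray",d@u,d@v)
E
```

```text
[(280, np.float64(204.5)), (288, np.float64(204.5)), (296, np.float64(204.5)), (304, np.float64(204.5)), (312, np.float64(204.5)), (320, np.float64(204.5)), (328, np.float64(204.5)), (336, np.float64(204.5)), (344, np.float64(204.5)), (352, np.float64(204.5))]
[[-0.0704, -0.0447], [-0.0737, -0.0447], [-0.0771, -0.0447], [-0.0804, -0.0447], [-0.0837, -0.0447], [-0.087, -0.0447], [-0.0904, -0.0447], [-0.0937, -0.0447], [-0.097, -0.0447], [-0.1004, -0.0447]]
tcp tray -0.08587710909738684 -0.0001149931596480342
```

>>> apply_moves --claw '[0.02,0.02,0.02,0.02,0.02,0.02]' --xyz '[[0,0,0.006],[0,0,0.006],[0,0,0.004],[0,0,0.002],[0,0,0.001],[0,0,0.0]]' --twist '[[0,0,0],[0,0,0],[0,0,0],[0,0,0],[0,0,0],[0,0,0]]'

```text
clock: 9.95
position: [0.3985, 0.1092, 0.0813]
tool_rot: [3.142, 0.0, -0.174]
force: [-0.4, 0.8, -2.0]
grip_width: 0.0255
finger_force: 69.3
```

>>> apply_moves --claw '[0.02]' --xyz '[[0,0,0.001]]' --twist '[[0,0,0]]'

```text
clock: 10.05
position: [0.3987, 0.1092, 0.0804]
tool_rot: [-3.141, -0.0, -0.174]
force: [-0.5, 0.5, -2.1]
grip_width: 0.0252
finger_force: 69.3
```

>>> apply_moves --claw '[0.02]' --xyz '[[0,0,0.001]]' --twist '[[0,0,0]]'

```text
clock: 10.15
position: [0.3986, 0.1092, 0.0794]
tool_rot: [-3.141, -0.0, -0.174]
force: [-0.3, -0.2, -3.1]
grip_width: 0.0252
finger_force: 69.3
```

>>> apply_moves --claw '[0.02]' --xyz '[[0,0,0.001]]' --twist '[[0,0,0]]'

```text
clock: 10.25
position: [0.3986, 0.1092, 0.0783]
tool_rot: [-3.141, -0.0, -0.174]
force: [0.7, -0.3, -1.9]
grip_width: 0.025
finger_force: 69.3
```

>>> apply_moves --claw '[0.02]' --xyz '[[0,0,0.0007]]' --twist '[[0,0,0]]'

```text
clock: 10.35
position: [0.3985, 0.1092, 0.0775]
tool_rot: [-3.142, 0.0, -0.174]
force: [-0.8, 0.4, -2.7]
grip_width: 0.0253
finger_force: 69.3
```

>>> apply_moves --claw '[0.02]' --xyz '[[0,0,0.0005]]' --twist '[[0,0,0]]'

```text
clock: 10.45
position: [0.3985, 0.1092, 0.077]
tool_rot: [3.142, 0.0, -0.174]
force: [0.4, -0.7, -2.3]
grip_width: 0.0252
finger_force: 69.3
```

>>> apply_moves --claw '[0.02]' --xyz '[[0,0,0.0007]]' --twist '[[0,0,0]]'

```text
clock: 10.55
position: [0.3985, 0.1092, 0.0764]
tool_rot: [-3.142, 0.0, -0.174]
force: [-0.3, 0.1, -2.0]
grip_width: 0.0255
finger_force: 69.3
```

>>> apply_moves --claw '[0.02]' --xyz '[[0,0,0.0005]]' --twist '[[0,0,0]]'

```text
clock: 10.65
position: [0.3986, 0.1092, 0.0759]
tool_rot: [-3.142, -0.0, -0.174]
force: [-0.5, 0.5, -1.1]
grip_width: 0.0251
finger_force: 69.3
```

>>> apply_moves --claw '[0.02]' --xyz '[[0,0,0.0004]]' --twist '[[0,0,0]]'

```text
clock: 10.75
position: [0.3986, 0.1092, 0.0755]
tool_rot: [-3.142, -0.0, -0.174]
force: [0.5, -0.7, -0.9]
grip_width: 0.0251
finger_force: 69.3
```

>>> apply_moves --claw '[0.02]' --xyz '[[0,0,0.0003]]' --twist '[[0,0,0]]'

```text
clock: 10.85
position: [0.3987, 0.1092, 0.0753]
tool_rot: [-3.141, -0.0, -0.174]
force: [1.0, -0.5, 0.6]
grip_width: 0.0253
finger_force: 69.4
```

```bash
python3 -c "
from h import *
s=bot.observe(); print(s['position'],s['force'],s['moment'],s['tool_rot'])"
```

```text
[0.39873666 0.10920442 0.07526092] [ 0.96636666 -0.54268727  0.55359142] [-0.06998715 -0.24550351 -0.03826728] [-3.14139850e+00 -3.39933277e-04 -1.74326240e-01]
```

>>> apply_moves --claw '[0.02,0.02]' --xyz '[[0,0,0.0003],[0,0,0]]' --twist '[[0,0,0],[0,0,0]]'

```text
clock: 11.05
position: [0.3989, 0.1092, 0.075]
tool_rot: [-3.141, -0.001, -0.174]
force: [2.9, -0.1, 1.2]
grip_width: 0.0253
finger_force: 69.6
```

>>> apply_moves --claw '[0.02,0.02,0.02,0.02]' --xyz '[[0,-0.002,0],[0,-0.002,0],[0,-0.002,0],[0,-0.002,0]]' --twist '[[0,0,0],[0,0,0],[0,0,0],[0,0,0]]'

```text
clock: 11.45
position: [0.4, 0.1171, 0.0749]
tool_rot: [3.141, -0.0, -0.174]
force: [2.6, -4.9, 3.0]
grip_width: 0.0255
finger_force: 69.8
```

>>> apply_moves --claw '[0.02,0.02,0.02]' --xyz '[[0.0003,-0.002,0.0001],[0.0002,-0.002,0.0001],[0,-0.001,0]]' --twist '[[0,0,0],[0,0,0],[0,0,0]]'

```text
clock: 11.75
position: [0.4011, 0.122, 0.0747]
tool_rot: [3.141, 0.0, -0.174]
force: [0.3, -4.3, 5.9]
grip_width: 0.0255
finger_force: 70.4
```

>>> apply_moves --claw '[0.02,0.02,0.02,0.02]' --xyz '[[0.0001,-0.002,0],[0,-0.002,0],[0,-0.002,0],[0,-0.002,0]]' --twist '[[0,0,0],[0,0,0],[0,0,0],[0,0,0]]'

```text
clock: 12.15
position: [0.4024, 0.1295, 0.0747]
tool_rot: [3.141, 0.001, -0.174]
force: [0.2, -5.9, 8.2]
grip_width: 0.0252
finger_force: 70.4
```

>>> apply_moves --claw '[0.02,0.02,0.02,0.02]' --xyz '[[0,-0.002,0],[0,-0.002,0],[0,-0.002,0],[0,-0.002,0]]' --twist '[[0.005,0,0],[0.005,0,0],[0.005,0,0],[0,0,0]]'

```text
clock: 12.55
position: [0.4037, 0.1372, 0.0747]
tool_rot: [-3.127, 0.001, -0.175]
force: [-1.2, -6.5, 8.5]
grip_width: 0.0253
finger_force: 70.4
```

>>> apply_moves --claw '[0.02,0.02,0.02,0.02]' --xyz '[[0,-0.002,-0.0001],[0,-0.002,-0.0001],[0,-0.002,-0.0],[0,-0.002,0]]' --twist '[[0,0,0],[0,0,0],[0,0,0],[0,0,0]]'

```text
clock: 12.95
position: [0.405, 0.1453, 0.075]
tool_rot: [-3.128, 0.001, -0.174]
force: [-1.5, -4.7, 7.6]
grip_width: 0.0255
finger_force: 70.4
```

>>> apply_moves --claw '[0.02,0.02,0.02,0.02,0.02]' --xyz '[[0,-0.002,-5e-05],[0,-0.002,-5e-05],[0,-0.002,-5e-05],[0,-0.002,-5e-05],[0,-0.002,0]]' --twist '[[0.004,0,0],[0.004,0,0],[0,0,0],[0,0,0],[0,0,0]]'

```text
clock: 13.45
position: [0.4067, 0.1551, 0.0754]
tool_rot: [-3.12, 0.001, -0.174]
force: [-0.9, -3.7, 5.5]
grip_width: 0.0255
finger_force: 70.2
```

>>> apply_moves --claw '[0.02,0.02,0.02,0.02,0.02]' --xyz '[[0,-0.002,0],[0,-0.002,-1e-05],[0,-0.002,0],[0,-0.002,-1e-05],[0,-0.002,0]]' --twist '[[0,0,0],[0,0,0],[0,0,0],[0,0,0],[0,0,0]]'

```text
clock: 13.95
position: [0.4083, 0.1649, 0.0756]
tool_rot: [-3.12, 0.001, -0.174]
force: [-1.8, -4.4, 6.2]
grip_width: 0.0248
finger_force: 70.2
```

>>> apply_moves --claw '[0.02,0.02,0.02,0.02,0.02,0.02]' --xyz '[[0,-0.002,-1e-05],[0,-0.002,-1e-05],[0,-0.002,-1e-05],[0,-0.002,-1e-05],[0,-0.002,-1e-05],[0,-0.002,-1e-05]]' --twist '[[0,0,0],[0,0,0],[0,0,0],[0,0,0],[0,0,0],[0,0,0]]'

```text
clock: 14.55
position: [0.4102, 0.1766, 0.0759]
tool_rot: [-3.12, 0.002, -0.174]
force: [-2.6, -4.9, 4.9]
grip_width: 0.0255
finger_force: 70.2
```

>>> apply_moves --claw '[0.02,0.02,0.02,0.02,0.02,0.02]' --xyz '[[-5e-05,-0.002,0],[-5e-05,-0.002,0],[0,-0.002,0],[0,-0.002,0],[0,-0.002,-1e-05],[0,-0.002,-1e-05]]' --twist '[[0,0,0],[0,0,0],[0,0,0],[0,0,0],[0,0,0],[0,0,0]]'

```text
clock: 15.15
position: [0.4121, 0.1884, 0.0761]
tool_rot: [-3.12, 0.002, -0.174]
force: [-2.4, -5.2, 5.3]
grip_width: 0.0252
finger_force: 70.1
```

>>> apply_moves --claw '[0.02,0.02,0.02,0.02,0.02,0.02]' --xyz '[[-5e-05,-0.002,0],[-5e-05,-0.002,0],[0,-0.002,0],[0,-0.002,0],[0,-0.002,-1e-05],[0,-0.002,-1e-05]]' --twist '[[0,0,0],[0,0,0],[0,0,0],[0,0,0],[0,0,0],[0,0,0]]'

```text
clock: 15.75
position: [0.414, 0.2002, 0.0764]
tool_rot: [-3.12, 0.002, -0.174]
force: [-4.1, -5.4, 4.8]
grip_width: 0.0252
finger_force: 70.1
```

```bash
python3 - <<'E'
from h import *
f=bot.grab_frame("side"); C=cv2.resize(f["img"][220:370,140:340],(800,600),interpolation=cv2.INTER_CUBIC); cv2.imwrite("pics/mid.png",np.clip(C*1.4,0,255).astype(np.uint8)[:,:,::-1])
s=bot.observe(); d=s["position"][:2]-[.4129,.1942]; print(s["force"],s["moment"],d@[.171,.985],d@[-.985,.171])
E
```

```text
[-2.34724741  4.08188851  4.25875498] [0.84598439 0.66005044 0.16164747] 0.00680314134399681 -0.0001507118886189374
```

View pics/mid.png

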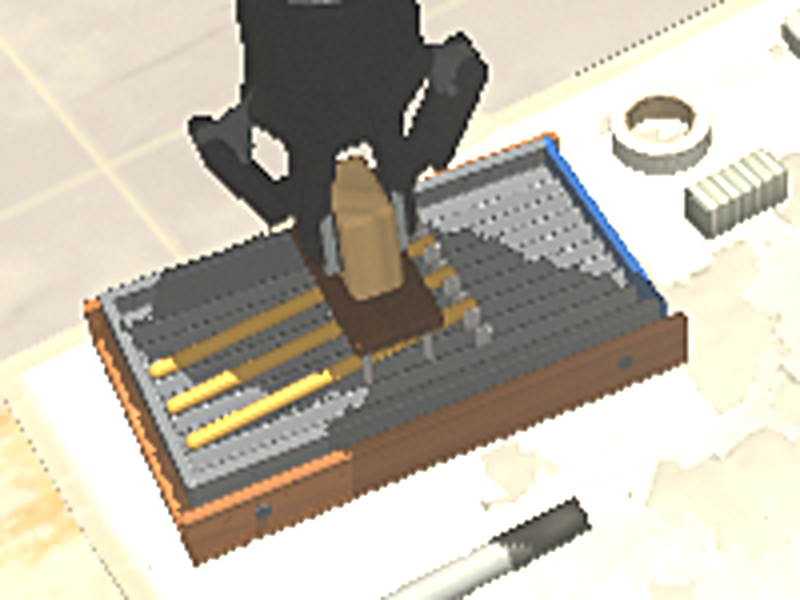

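The side view shows the rake mid-stroke, with the rods straightening between the tines and the tails near (155,370), (175,405) and (195,440). I'll continue.

>>> apply_moves --claw '[0.02,0.02,0.02,0.02,0.02,0.02]' --xyz '[[0,-0.002,0],[0,-0.002,0],[0,-0.002,0],[0,-0.002,0],[0,-0.002,-1e-05],[0,-0.002,-1e-05]]' --twist '[[0,0,0],[0,0,0],[0,0,0],[0,0,0],[0,0,0],[0,0,0]]'

```text
clock: 16.4
position: [0.4161, 0.2121, 0.0767]
tool_rot: [-3.12, 0.002, -0.174]
force: [-4.7, -5.7, 5.2]
grip_width: 0.0252
finger_force: 70.1
```

>>> apply_moves --claw '[0.02,0.02,0.02,0.02]' --xyz '[[0,-0.002,0],[0,-0.002,0],[0,-0.002,0],[0,-0.002,-1e-05]]' --twist '[[0,0,0],[0,0,0],[0,0,0],[0,0,0]]'

```text
clock: 16.8
position: [0.4174, 0.2199, 0.0768]
tool_rot: [-3.12, 0.002, -0.174]
force: [-4.7, -5.4, 4.9]
grip_width: 0.0253
finger_force: 70.1
```

>>> apply_moves --claw '[0.02,0.02,0.02,0.02,0.02,0.02]' --xyz '[[0,-0.002,0],[0,-0.002,0],[0,-0.002,0],[0,-0.002,0],[0,-0.002,0],[0,-0.002,0]]' --twist '[[0,0,0],[0,0,0],[0,0,0],[0,0,0],[0,0,0],[0,0,0]]'

```text
clock: 17.4
position: [0.4193, 0.2316, 0.0771]
tool_rot: [-3.121, 0.002, -0.174]
force: [-5.1, -4.9, 6.2]
grip_width: 0.0254
finger_force: 70.1
```

>>> apply_moves --claw '[0.02,0.02,0.02,0.02]' --xyz '[[0,-0.002,0],[0,-0.002,0],[0,-0.002,0],[0,-0.002,0]]' --twist '[[0,0,0],[0,0,0],[0,0,0],[0,0,0]]'

```text
clock: 17.8
position: [0.4206, 0.2394, 0.0773]
tool_rot: [-3.121, 0.002, -0.174]
force: [-6.5, -5.9, 5.6]
grip_width: 0.0255
finger_force: 70.2
```

>>> apply_moves --claw '[0.02,0.02,0.02,0.02]' --xyz '[[-0.0001,-0.002,0],[-0.0001,-0.002,0],[-0.0001,-0.002,0],[0,-0.002,0]]' --twist '[[0,0,0],[0,0,0],[0,0,0],[0,0,0]]'

```text
clock: 18.2
position: [0.4219, 0.2474, 0.0774]
tool_rot: [-3.121, 0.002, -0.174]
force: [-5.1, -6.0, 6.5]
grip_width: 0.025
finger_force: 70.2
```

>>> apply_moves --claw '[0.02,0.02,0.02,0.02,0.02]' --xyz '[[-0.0001,-0.002,-2e-05],[-0.0001,-0.002,-2e-05],[0,-0.002,-2e-05],[0,-0.002,0],[0,0,0]]' --twist '[[0,0,0],[0,0,0],[0,0,0],[0,0,0],[0,0,0]]'

```text
clock: 18.7
position: [0.4234, 0.2566, 0.0779]
tool_rot: [-3.119, 0.001, -0.173]
force: [-4.2, 3.7, 3.6]
grip_width: 0.0255
finger_force: 70.0
```

```bash
python3 - <<'E'
from h import *
f=bot.grab_frame("side"); C=cv2.resize(f["img"][220:370,140:340],(800,600),interpolation=cv2.INTER_CUBIC); cv2.imwrite("pics/end.png",np.clip(C*1.4,0,255).astype(np.uint8)[:,:,::-1])
s=bot.observe(); d=s["position"][:2]-[.4129,.1942]; print(s["force"],s["moment"],d@[.171,.985],d@[-.985,.171])
E
```

```text
[-5.33919666  3.69711714  3.0225093 ] [1.03157004 1.22429176 0.17575656] 0.06356684806983559 0.00026882428106229684
```

View pics/end.png

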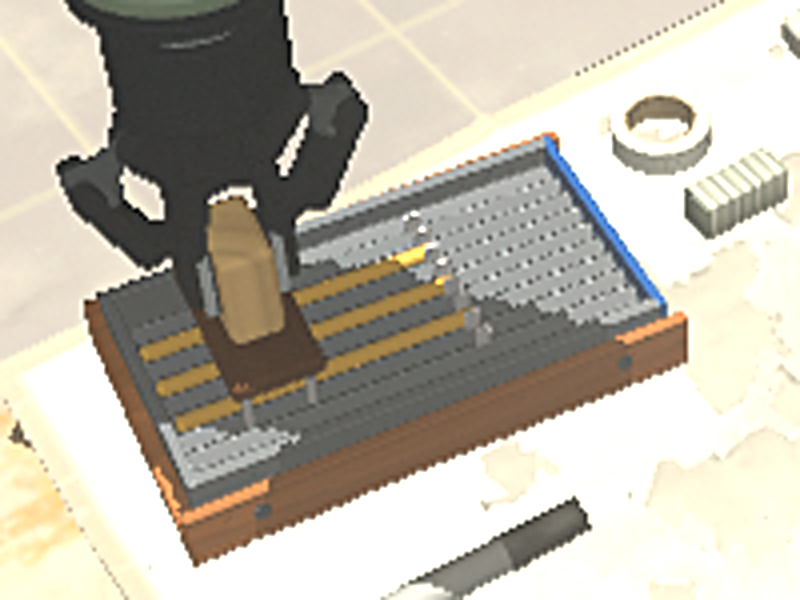

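The rods now lie parallel to the grooves and the rake is at tray x≈63. I'll lift it straight up, level it and check the rods numerically.

>>> apply_moves --claw '[0.02,0.02,0.02,0.02,0.02,0.02,0.02,0.02,0.02,0.02,0.02]' --xyz '[[0,0,-0.001],[0,0,-0.002],[0,0,-0.004],[0,0,-0.006],[0,0,-0.008],[0,0,-0.012],[0,0,-0.016],[0,0,-0.02],[0,0,-0.02],[0,0,0],[0,0,0]]' --twist '[[0,0,0],[0,0,0],[0,0,0],[0,0,0],[0,0,0],[0,0,0],[0,0,0],[0,0,0],[0,0,0],[-0.0215,0,0],[0,0,0]]'

```text
clock: 19.85
position: [0.4241, 0.2544, 0.1676]
tool_rot: [-3.14, -0.001, -0.174]
force: [1.0, 0.2, -3.5]
grip_width: 0.0252
finger_force: 69.2
```

>>> apply_moves --claw '[0.02,0.02,0.02,0.02,0.02,0.02,0.02,0.02]' --xyz '[[0.004,0.02,0],[0.004,0.021,0],[0.004,0.021,0],[0.004,0.021,0],[0.004,0.021,0],[0.004,0.021,0],[0.004,0.021,0],[0.004,0.022,0]]' --twist '[[0,0,0],[0,0,0],[0,0,0],[0,0,0],[0,0,0],[0,0,0],[0,0,0],[0,0,0]]'

```text
clock: 20.65
position: [0.4258, 0.0821, 0.1661]
tool_rot: [-3.141, 0.001, -0.174]
force: [1.0, 0.3, -2.0]
grip_width: 0.0254
finger_force: 69.3
```

```bash
python3 - <<'E'
from h import *
s=bot.observe(); print(s["clock"],s["position"],s["tool_rot"],s["force"])
p=np.array([.4129,.1942,1.3987]); u=np.array([np.cos(p[2]),np.sin(p[2])]); v=np.array([-u[1],u[0]])
for c,B in [("wrist",backw),("side",backproj)]:
    f=bot.grab_frame(c); hsv=cv2.cvtColor(f["img"],cv2.COLOR_RGB2HSV); save(f,"chk_"+c+".png")
    m=(hsv[...,0]>15)&(hsv[...,0]<30)&(hsv[...,1]>130)&(hsv[...,2]>60)
    yx=np.argwhere(m); P=B(f,yx[:,::-1],.038)[:,:2]-p[:2]; X,Y=P@u*1e3,P@v*1e3
    k=(abs(X)<112)&(abs(Y)<55); X,Y=X[k],Y[k]; print(c,len(X))
    for x in range(-40,120,20):
        w=abs(X-x)<3; h,_=np.histogram(Y[w],np.arange(-45,46,3)); print(x,h)
E
```

```text
20.65 [0.42579992 0.08213909 0.16610081] [-3.14054674e+00  1.10280730e-03 -1.73688593e-01] [ 1.03653545  0.3048484  -1.96369531]
wrist 3685
-40 [0 0 0 0 0 0 0 0 0 0 0 0 0 0 4 1 0 0 0 0 0 4 9 3 0 0 0 0 0 0]
-20 [ 0  0  0  0  0  7 30 21  4  0  0  0  0  7 23 26  3  0  0  0  0  7 28 20
  0  0  0  0  0  0]
0 [ 0  0  0  0  0  0 28 21 13  0  0  0  0  7 21 24  5  0  0  0  0  6 19 21
  6  0  0  0  0  0]
20 [ 0  0  0  0  0  0 24 21 13  0  0  0  0  0 27 18 12  0  0  0  0  6 19 18
 12  0  0  0  0  0]
40 [ 0  0  0  0  0  0 18 18 13  0  0  0  0  0 19 20 10  0  0  0  0  0 18 18
 12  0  0  0  0  0]
60 [ 0  0  0  0  0  0 17 18 17  0  0  0  0  0 18 16 12  0  0  0  0  0 11 18
 15  0  0  0  0  0]
80 [ 0  0  0  0  0  0 12 16 17  0  0  0  0  0 11 16 16  0  0  0  0  0 11 15
 16  0  0  0  0  0]
100 [ 0  0  0  0  0  0 10 15 16  3  0  0  0  0  8 18 15  0  0  0  0  0  8 15
 14  0  0  0  0  0]
side 775
-40 [0 0 0 0 0 0 0 0 0 0 0 0 0 0 0 0 0 0 0 0 0 0 0 0 0 0 0 0 0 0]
-20 [0 0 0 0 0 0 1 3 4 1 0 0 0 0 2 3 4 1 0 0 0 0 1 4 4 1 0 0 0 0]
0 [0 0 0 0 0 0 2 3 4 1 0 0 0 1 2 4 3 1 0 0 0 0 2 3 5 0 0 0 0 0]
20 [0 0 0 0 0 0 2 3 4 1 0 0 0 0 2 4 4 1 0 0 0 0 2 4 4 1 0 0 0 0]
40 [0 0 0 0 0 0 2 4 3 1 0 0 0 0 3 3 5 1 0 0 0 0 3 3 4 1 0 0 0 0]
60 [0 0 0 0 0 0 2 4 3 1 0 0 0 1 3 3 4 1 0 0 0 0 3 4 4 0 0 0 0 0]
80 [0 0 0 0 0 0 3 4 4 0 0 0 0 0 3 4 4 1 0 0 0 0 3 4 4 1 0 0 0 0]
100 [0 0 0 0 0 0 3 5 4 1 0 0 0 1 3 4 4 0 0 0 0 0 4 4 4 0 0 0 0 0]
```

All three rods lie along their grooves at y = -24, 0 and 24 over their full length. I'll return the rake to the slab.

>>> apply_moves --claw '[0.02,0.02,0.02,0.02,0.02,0.02,0.02,0.02,0.02,0.02,0.02,0.02,0.02,0.02,0.02,0.02,0.02,0.02,0.02]' --xyz '[[0.00474,0.025,0],[0.00474,0.025,0],[0.00474,0.025,0],[0.00474,0.025,0],[0.00474,0.025,0],[0.00474,0.025,0],[0.00474,0.025,0],[0.00474,0.025,0],[0.00474,0.025,0],[0.00474,0.025,0],[0,0,0],[0,0,0],[0,0,0],[0,0,0.02],[0,0,0.02],[0,0,0.02],[0,0,0.02],[0,0,0.014],[0,0,0]]' --twist '[[0,0,0],[0,0,0],[0,0,0],[0,0,0],[0,0,0],[0,0,0],[0,0,0],[0,0,0],[0,0,0],[0,0,0],[0,0,-0.143],[0,0,-0.143],[0,0,-0.143],[0,0,0],[0,0,0],[0,0,0],[0,0,0],[0,0,0],[0,0,0]]'

```text
clock: 22.65
position: [0.4287, -0.1704, 0.0705]
tool_rot: [-3.138, 0.002, 0.256]
force: [0.1, 0.3, -2.2]
grip_width: 0.0254
finger_force: 69.6
```

>>> apply_moves --claw '[0.02,0.02,0.02,0.02,0.02]' --xyz '[[0,0,0.002],[0,0,0.002],[0,0,0.001],[0,0,0.0005],[0,0,0]]' --twist '[[0,0,0],[0,0,0],[0,0,0],[0,0,0],[0,0,0]]'

```text
clock: 23.15
position: [0.4298, -0.1714, 0.0671]
tool_rot: [-3.14, -0.001, 0.255]
force: [0.6, 1.1, -3.5]
grip_width: 0.0252
finger_force: 69.6
```

>>> apply_moves --claw '[0.02,0.02]' --xyz '[[0,0,0.0007],[0,0,0]]' --twist '[[0,0,0],[0,0,0]]'

```text
clock: 23.35
position: [0.4297, -0.1714, 0.0662]
tool_rot: [-3.14, -0.001, 0.255]
force: [0.9, -0.2, -2.2]
grip_width: 0.0257
finger_force: 69.6
```

>>> apply_moves --claw '[0.02,0.02,0.02]' --xyz '[[0,0,0.0007],[0,0,0.0007],[0,0,0]]' --twist '[[0,0,0],[0,0,0],[0,0,0]]'

```text
clock: 23.65
position: [0.4296, -0.1714, 0.0647]
tool_rot: [-3.14, -0.0, 0.255]
force: [-0.6, 0.1, -2.6]
grip_width: 0.0252
finger_force: 69.6
```

>>> apply_moves --claw '[0.02,0.02]' --xyz '[[0,0,0.0005],[0,0,0]]' --twist '[[0,0,0],[0,0,0]]'

```text
clock: 23.85
position: [0.4296, -0.1714, 0.0642]
tool_rot: [-3.14, -0.001, 0.255]
force: [-0.2, -0.1, -2.3]
grip_width: 0.0252
finger_force: 69.6
```

>>> apply_moves --claw '[0.02,0.02]' --xyz '[[0,0,0.0006],[0,0,0]]' --twist '[[0,0,0],[0,0,0]]'

```text
clock: 24.05
position: [0.4297, -0.1714, 0.0638]
tool_rot: [-3.14, -0.001, 0.255]
force: [-0.1, 1.0, 1.3]
grip_width: 0.0249
finger_force: 70.4
```

>>> apply_moves --claw '[0.02,0.02]' --xyz '[[0,0,0.0003],[0,0,0]]' --twist '[[0,0,0],[0,0,0]]'

```text
clock: 24.25
position: [0.4298, -0.1714, 0.0636]
tool_rot: [-3.14, -0.001, 0.255]
force: [-1.1, 0.6, 7.1]
grip_width: 0.0254
finger_force: 71.2
```

Contact is made, with about 9 N on the slab. I'll open the fingers gently and rise.

>>> apply_moves --claw '[0.028,0.032,0.04,0.055,0.07,0.085,0.085,0.085]' --xyz '[[0,0,0],[0,0,0],[0,0,0],[0,0,0],[0,0,0],[0,0,0],[0,0,0],[0,0,0]]' --twist '[[0,0,0],[0,0,0],[0,0,0],[0,0,0],[0,0,0],[0,0,0],[0,0,0],[0,0,0]]'

```text
clock: 25.05
position: [0.4297, -0.1714, 0.0634]
tool_rot: [-3.14, -0.001, 0.255]
force: [-0.1, -0.1, 0.0]
grip_width: 0.0848
finger_force: 0.0
```

>>> apply_moves --claw '[0.085,0.085,0.085,0.085,0.085,0.085,0.085,0.085,0.085,0.085,0.085]' --xyz '[[0,0,-0.005],[0,0,-0.01],[0,0,-0.02],[0,0,-0.02],[0,0,-0.02],[0,0,-0.02],[0,0,-0.02],[0,0,-0.02],[0,0,-0.015],[0,0,0],[0,0,0]]' --twist '[[0,0,0],[0,0,0],[0,0,0],[0,0,0],[0,0,0],[0,0,0],[0,0,0],[0,0,0],[0,0,0],[0,0,0],[0,0,0]]'

```text
clock: 26.15
position: [0.4295, -0.1716, 0.2137]
tool_rot: [-3.141, -0.001, 0.255]
force: [0.5, -0.3, -0.3]
grip_width: 0.0848
finger_force: 0.0
```

```bash
python3 - <<'E'
from h import *
s=bot.observe(); print(s["clock"],s["position"],s["force"],s["grip_width"])
bot.grab_frame("wrist"); bot.grab_frame("side"); bot.grab_frame("scene")
for c in ["wrist","side","scene"]:
  for q in ["rake","rake_grip"]:
    print(c,q,[(np.round(r["position"],3).tolist(),round(r["score"],2)) for r in bot.find_in(c,q)[:1]])
f=bot.grab_frame("side"); p=np.array([.4129,.1942,1.3987]); u=np.array([np.cos(p[2]),np.sin(p[2])]); v=np.array([-u[1],u[0]])
hsv=cv2.cvtColor(f["img"],cv2.COLOR_RGB2HSV); m=(hsv[...,0]>15)&(hsv[...,0]<30)&(hsv[...,1]>130)&(hsv[...,2]>60)
P=backproj(f,np.argwhere(m)[:,::-1],.038)[:,:2]-p[:2]; X,Y=P@u*1e3,P@v*1e3; k=(abs(X)<112)&(abs(Y)<55); X,Y=X[k],Y[k]
for x in (-20,40,100): print(x,np.histogram(Y[abs(X-x)<3],np.arange(-45,46,3))[0])
E
```

```text
26.15 [ 0.4295447  -0.17160673  0.21370331] [ 0.47991726 -0.27047991 -0.34457093] 0.08480946368597528
wrist rake [([0.44, -0.168, 0.054], 0.94)]
wrist rake_grip []
side rake [([0.42, -0.162, 0.056], 0.61)]
side rake_grip [([0.415, -0.159, 0.056], 0.77)]
scene rake [([0.432, -0.182, 0.056], 0.65)]
scene rake_grip [([0.427, -0.178, 0.051], 0.72)]
-20 [0 0 0 0 0 0 2 3 4 1 0 0 0 0 2 3 4 1 0 0 0 0 1 4 4 1 0 0 0 0]
40 [0 0 0 0 0 0 2 4 3 1 0 0 0 0 3 3 5 1 0 0 0 0 3 3 4 1 0 0 0 0]
100 [0 0 0 0 0 0 3 5 4 1 0 0 0 1 3 4 4 0 0 0 0 0 4 4 4 0 0 0 0 0]
```

The rake stands on the slab, released, and the rods are still in their grooves.

```bash
python3 -c "
from workcell import bot; print(bot.job_done())"
```

```text
the job is handed in; nothing more can be done
None
```

I handed the job in at about 26 s: all three brass rods lie straight in their grooves by the final camera check, the tines bore on the bed at roughly 3–11 N through the stroke, and the rake stands released on its slab; the verdict wasn't shown.

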